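# Register the condiment tray and show the sauce jar's tag to the scanner

### The job

First push the black lacquer tray home into the corner of the two metal stops in front of the grey scanner. Then stand the sauce jar with the red tag on the pale round spot of the tray, turned so that its red tag faces the scanner's window, and let go. Set the jar down gently, not dropping it, and leave the other jars and the crockery alone.

Things in the scene. Friction and masses are not known exactly. Their poses are not given: they have to be found in the camera images.
- station: fixed; origin on the table in the inner corner of two metal stops 12 mm thick, 18 mm high: far stop along the plane x = 0 (y -260 to 12 mm), side stop along y = 0 (x -130 to 12 mm); the tray goes at negative x, y. Behind the far stop a grey scanner, 100 mm high, x 19 to 89, y -130 to -50 mm, black window to -x. The tray's centre when home: (-70, -90) mm
- scanner_eye (a point): middle of the scanner's black window with a red line (60 x 34 mm), 62 mm above the table, at (19, -90, 62) mm of the station; it looks along the station's -x
- tray: loose black lacquer tray with a red rim line, 140 mm (its x) by 180 mm (its y), 0.45 kg; rim 8 mm thick, 22 mm high, floor 8 mm thick; a pale round spot 74 mm across in the middle of the floor. Origin at the centre of its underside. Home, its axes match the station's: +x edge on the far stop, +y edge on the side stop
- tray_corner (a point): the tray's (+x, +y) outer corner on its underside, (70, 90, 0) mm of the tray, which comes to the station's origin when home
- jar: loose amber sauce jar, upright cylinder 56 mm in diameter, 0.3 kg, with a black lid 53 mm across from 83 to 102 mm up. Origin at the centre of its underside, z up. A red tag with white bars, 45 degrees wide, on its +x side; a red stripe on the lid runs from the centre towards the tag
- jar_tag (a point): middle of the red tag, 28 mm from the jar's axis along its +x, 40 mm up
- jar_blue: bystander: decoy sauce jar, same shape and size as the red-tagged one but with a blue tag and blue lid stripe; origin at centre of underside
- jar_green: bystander: decoy sauce jar, same again but with a green tag and green lid stripe; origin at centre of underside
- rice_bowl: bystander: white rice bowl, 116 mm across the rim, 62 mm high; origin at centre of underside
- soup_bowl: bystander: dark red soup bowl, 114 mm across the rim, 66 mm high; origin at centre of underside
- pickle_dish: bystander: small terracotta dish, 110 mm across, 20 mm high; origin at centre of underside
- tea_cup: bystander: blue tea cup, 68 mm across, 75 mm high; origin at centre of underside
- chopsticks: bystander: pair of wooden chopsticks leaning on a black rest, one piece, 235 mm long along its x, 55 mm wide, 27 mm high; origin on the table under the middle of the sticks

How it is judged:
By the outcome, as a careful person would: the job done as asked, in the order asked, and still so for the second after the job is handed in, with the robot touching nothing.
It also fails if it takes over 67 s, if anything falls off the work surface, if the arm or the gripper's body presses on something with over 40 N, if the wrist force passes 120 N, or if a joint passes its speed limit or range.

### The arm

A 6-joint arm with a two-finger parallel gripper is mounted at the origin on the work surface. World frame = base frame: x ahead of the robot, y to its left, z up, the work surface at z = 0. Lengths are in mm, angles in rad, forces in N, time in s.
With the tool pointing down it reaches from about 325 to 850 mm from the base axis. Payload 4.4 kg.
Tool frame: the origin (TCP) lies between the finger pads; the fingertips stand 22 mm ahead of it and the grasp point (between the pads) lies 3 mm ahead of it; z points along the fingers, y is the line along which they close (so a half turn about z gives the same grasp; the last joint's range is limited). The gripper opens to 94 mm and grips with 3 to 60 N. Pads are 16 mm wide; open, the fingers measure 119 mm over their backs; the gripper's body (75 mm by 177 mm) begins 78 mm behind the grasp point.
Start: joints at [1.095, 0.207, 1.542, -0, 1.393, -0.15], TCP at [183.503, 544.935, 227.447] pointing down, gripper open.
Joint ranges: [-2.73, 2.73], [-0.86, 2.22], [0.23, 2.46], [-1.11, 4.25], [0.08, 2.63], [-2.82, 2.82]. Speed limits (rad/s): [2.79, 2.79, 3.14, 3.14, 3.14, 3.14].

### API

Orientations are given as a unit quaternion [x, y, z, w].
In Python, from rig import r gives the robot as it stands.
- The arm moves only by the tool move_arm, never from a script. Its argument "moves" is a list of rows, each a list of 7 numbers: the opening, from 0 (shut) to 1 (fully open), then the shift along the tool's x, y, z in mm, then the turn, a rotation vector about the tool's x, y, z in degrees. A call has 1 to 5 rows; each row is the pose to reach, as a shift and turn from the pose commanded when the call began, along the tool's axes at that moment; what a row does not reach only later rows make up. A row lasts 1/10 s, in which the tool goes at most 50 mm and 8.59 degrees, less where a joint would pass 70% of its speed; a pose out of reach is approached as far as the arm can. A call with a gripper value outside its range is refused whole. The fingers move at their own pace and stop on an object; "force" is the grip in N (left out, the last holds). Time passes only in rows, so rows that repeat a pose let the fingers close. It gives the time, the measured TCP pose, the force, the opening and the grip force at its end, in the units of the state.
- r.state(): the state, without advancing time (a new reading comes with each control period).
- r.read_camera(name): name is "scene" or "top" or "wrist"; returns the picture (400x640x3 uint8, blue, green, red); there is no depth.
- r.get_calibration(name): a dict with "K" (3x3 intrinsics, pixels), "extrinsics" (4x4, takes a point from world to camera coordinates). Camera axes: x right, y down, z forward; pixel columns grow to the right and rows downward; lengths in mm; the calibration is good to about 2 mm. A picture is of the moment at which its call begins: read the wrist's pose just before it. get_calibration takes no time and is no camera call; for the wrist camera it gives the pose at the moment of the call.
- r.job_done(): hands the job in; it is judged then, once.
The state is a dict: "time": time; "joint_pos": joint angles; "joint_velocities": joint speeds; "joint_efforts": joint torques, N m; "position": TCP position; "eef_rot": TCP orientation; "ft_force": force on the tool from outside, world axes, zero at the start; "wrist_torque": the same for the moment, N m; "grip_width": opening from 0.0 (shut) to 1.0 (fully open); "gripper_force": force on a finger pad.
Only numpy, scipy, OpenCV 4.12 (cv2) and the standard library are available. Lean on these libraries where they do the work, as an engineer would, in place of code of your own. Each camera call takes 0.05 s, during which the arm holds its last target. There are 200 camera calls.

## Working session

There is one attempt and no reset: what is moved stays moved. The work goes in short steps, Python scripts to look and compute and a tool call to move; the robot and the scene stay as the last step left them, time stands still between calls to the robot, and variables do not carry over. Pictures are saved under pics/ and viewed, at most 10 in all, crops included, and the job is handed in when it is done.

Besides the shell and the picture viewer there is one more tool, called after "Request:" by a JSON object that holds its "op" and its "data", one argument or row to a line. move_arm: Moves the arm, as the interface text tells. Its arguments: {"type":"object","properties":{"moves":{"type":"array","items":{"type":"array","items":{"type":"number"}}},"force":{"type":"number"}},"required":["moves"]}

```bash
mkdir -p pics; ls; python3 - <<'E'
from rig import r
import cv2,numpy as np
for n in("scene","top"):
    im=r.read_camera(n); cv2.imwrite(f"pics/{n}0.png",im)
    c=r.get_calibration(n); print(n,np.round(c["K"],1).tolist(),np.round(c["extrinsics"],3).tolist())
s=r.state();print(s["time"],s["position"],s["eef_rot"])
E
```

```text
pics
scene [[473.8, 0.0, 312.2], [0.0, 473.8, 202.0], [0.0, 0.0, 1.0]] [[-0.848, 0.529, 0.002, 525.846], [0.319, 0.513, -0.797, -111.448], [-0.423, -0.676, -0.604, 1906.48], [0.0, 0.0, 0.0, 1.0]]
top [[439.6, 0.0, 318.2], [0.0, 439.6, 193.4], [0.0, 0.0, 1.0]] [[0.02, -1.0, -0.008, -25.703], [-0.984, -0.018, -0.177, 583.637], [0.177, 0.012, -0.984, 1184.869], [0.0, 0.0, 0.0, 1.0]]
0.1 [183.21520739 544.331233   226.43519078] [ 1.61701889e-01  9.86839155e-01 -9.43674534e-04 -2.99973242e-04]
```

View pics/top0.png

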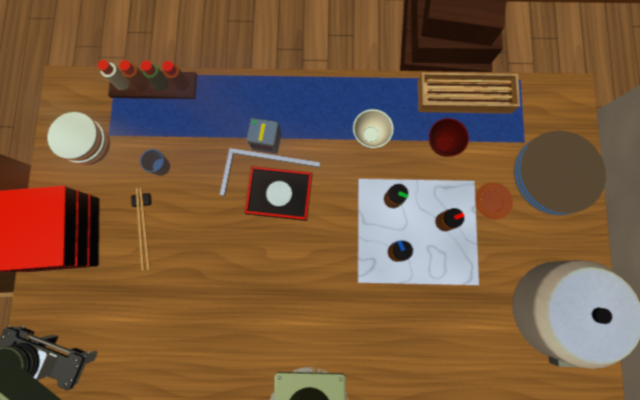

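View pics/scene0.png

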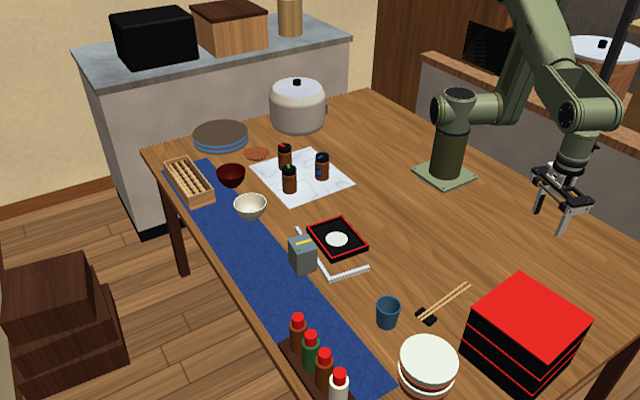

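The top view shows the stops' corner near (232,153), the tray near (279,193), and the red-striped jar's lid near (452,217). I'll enlarge these.

```bash
python3 - <<'E'
import cv2,numpy as np
im=cv2.imread("pics/top0.png")
a=cv2.resize(im[140:228,212:328],None,fx=6.5,fy=6.5,interpolation=cv2.INTER_CUBIC)
for i in range(0,116,10): cv2.putText(a,str(212+i),(int(i*6.5),8),0,.3,(255,255,255)); cv2.line(a,(int(i*6.5),0),(int(i*6.5),4),(0,255,0))
for i in range(0,88,10): cv2.putText(a,str(140+i),(0,int(i*6.5)+4),0,.3,(255,255,255))
cv2.imwrite("pics/a.png",a)
b=cv2.resize(im[175:270,380:475],None,fx=6,fy=6,interpolation=cv2.INTER_CUBIC)
for i in range(0,95,10): cv2.putText(b,str(380+i),(i*6,8),0,.3,(0,0,255)); cv2.putText(b,str(175+i),(0,i*6+4),0,.3,(0,0,255))
cv2.imwrite("pics/b.png",b)
E
```

```text
(no output)
```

View pics/a.png

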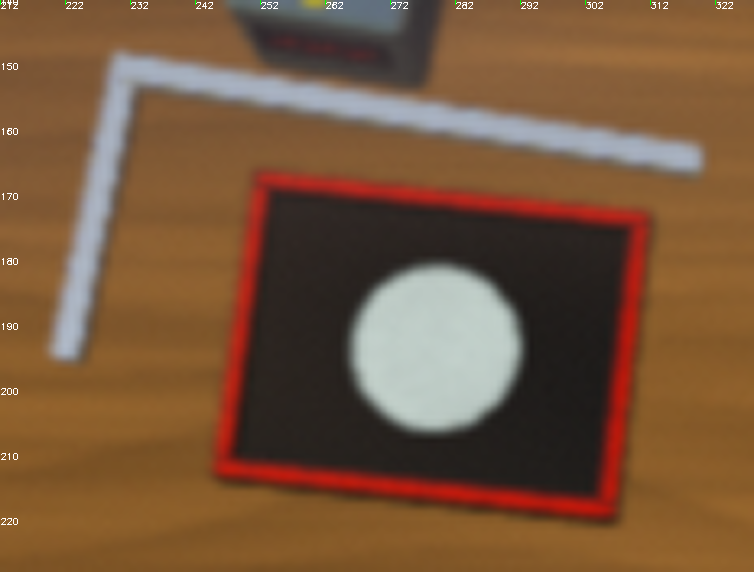

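View pics/b.png

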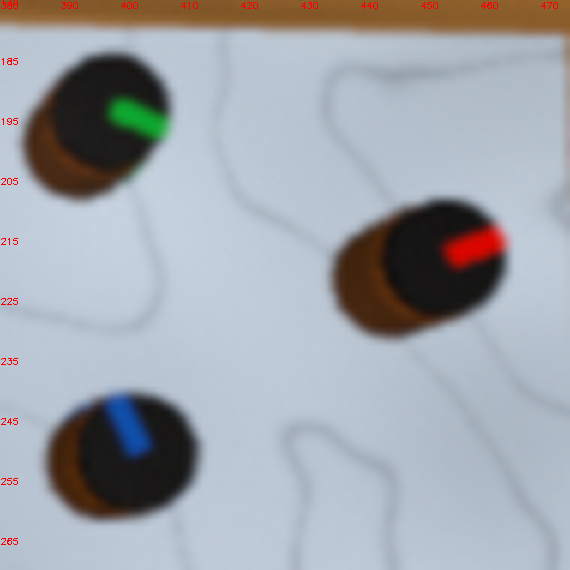

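Crop readings (in full-image pixels):
- Stop inner corner: (232.6,153.2). Inner edge ends: (319.7,166.6) and (224.9,195.4).
- Tray corners: (251.2,166.5), (312.3,172.9), (307.1,220), (245.1,213.1).
- Red lid: centre (454,218.2), stripe end (463.8,215).

```bash
cat > h.py <<'E'
from rig import r
import numpy as np
from scipy.spatial.transform import Rotation as R
def ray(cal,px,z):
    K,E=np.array(cal["K"]),np.array(cal["extrinsics"]);Rm,t=E[:3,:3],E[:3,3]
    d=Rm.T@np.linalg.inv(K)@[px[0],px[1],1]; c=-Rm.T@t
    return (c+d*(z-c[2])/d[2])
def to_tool(goal):
    s=r.state();return R.from_quat(s["eef_rot"]).inv().apply(np.array(goal)-s["position"])
E
python3 - <<'E'
from h import *
c=r.get_calibration("top");f=lambda p,z:ray(c,p,z)[:2]
n=np.linalg.norm;ang=lambda v:np.degrees(np.arctan2(v[1],v[0])).round(2)
o,a,b=f((232.6,153.2),18),f((319.7,166.6),18),f((224.9,195.4),18)
print("corner",o,"far len",n(a-o),"side",n(b-o),"yaw from -y",ang(o-a)-90,"from -x",ang(o-b))
T=[f(p,22) for p in((251.2,166.5),(312.3,172.9),(307.1,220),(245.1,213.1))]
print(np.round(T,1),[n(T[i]-T[i-1]).round(1) for i in range(4)],"c",np.mean(T,0),"spot",f((279.2,193.5),8))
print("tray yaw",ang(T[0]-T[1])-90,ang(T[3]-T[2])-90,ang(T[0]-T[3]),ang(T[1]-T[2]))
y=np.radians(ang(o-a)-90);S=np.array([[np.cos(y),-np.sin(y)],[np.sin(y),np.cos(y)]])
print("tray in st",S.T@(np.mean(T,0)-o),"home world",o+S@[-70,-90],"tray corner in st",S.T@(T[0]-o))
j=f((454,218.2),102);e=f((463.8,215),102);print("jar",j,n(e-j),"tag yaw",ang(e-j))
for k,p in(("green",(398.4,193.5)),("blue",(403,250.5))):print(k,f(p,102))
print(to_tool([0,0,0]),r.state()["position"])
w=r.get_calibration("wrist");E=np.array(w["extrinsics"]);print("wristcam pos",-E[:3,:3].T@E[:3,3],"fwd",E[2,:3],np.array(w["K"])[0,0])
E
```

```text
corner [705.8403322  240.55627282] far len 259.8006367462198 side 127.4449178693172 yaw from -y -7.939999999999998 from -x -6.95
[[665.6 183.1]
 [649.8   4.4]
 [511.9  16.1]
 [528.3 194.1]] [np.float64(137.8), np.float64(179.5), np.float64(138.4), np.float64(178.8)] c [588.89307579  99.42982814] spot [589.6281642   99.90668337]
tray yaw -5.079999999999998 -5.280000000000001 -4.59 -4.86
tray in st [ -96.33146916 -155.92813158] home world [624.07916181 161.08860004] tray corner in st [-31.87446467 -62.43201135]
jar [ 514.75313879 -378.04454423] 27.882997131193687 tag yaw -70.97
green [ 578.88137346 -230.98949102]
blue [ 426.60553048 -241.22656345]
[-1.53287022e-01 -5.73893330e+02  2.27560150e+02] [183.21520739 544.331233   226.43519078]
wristcam pos [111.20124132 569.70226092 382.91281417] fwd [ 0.24895511 -0.08572236 -0.96471396] 304.3509241567429
```

```bash
cat >> h.py <<'E'
O=np.array([705.8,240.6]);Y=-7.7
def st(x,y,z):
    a=np.radians(Y);return np.array([O[0]+np.cos(a)*x-np.sin(a)*y,O[1]+np.sin(a)*x+np.cos(a)*y,z])
def inst(p):
    a=np.radians(-Y);d=np.array(p[:2])-O;return np.array([np.cos(a)*d[0]-np.sin(a)*d[1],np.sin(a)*d[0]+np.cos(a)*d[1]])
def down(yaw): # tool y at this yaw, z down
    a=np.radians(yaw);y=np.array([np.cos(a),np.sin(a),0]);z=np.array([0,0,-1.]);return R.from_matrix(np.c_[np.cross(y,z),y,z])
def plan(goals,p=None,q=None,step=46,deg=8.3):
    "goals: (pos,yaw) list; prints calls: each line the LAST row of a call and its row count"
    s=r.state();p=np.array(s["position"] if p is None else p);q=R.from_quat(s["eef_rot"]) if q is None else q
    for g,yaw in goals:
        g=np.array(g);Q=down(yaw);rv=(q.inv()*Q).as_rotvec(True)
        n=int(np.ceil(max(np.linalg.norm(g-p)/step,np.linalg.norm(rv)/deg,1)));k=0
        while k<n:
            m=min(5,n-k);p0=p+(g-p)*k/n;q0=q*R.from_rotvec(rv*k/n,True);p1=p+(g-p)*(k+m)/n
            print(m,"rows: shift",np.round(q0.inv().apply(p1-p0),1),"turn",np.round(rv*m/n,1));k+=m
        p,q=g,Q; print(" at",np.round(g,1),yaw)
    return p,q
E
python3 -c "
from h import *
plan([(st(-96,-285,130),Y),(st(-96,-285,30),Y),(st(-96,-195,30),Y)])"
```

```text
5 rows: shift [-172.5 -130.9   30.3] turn [-0.   0.  24.7]
5 rows: shift [-211.4  -46.8   30.2] turn [-0.   0.  24.7]
5 rows: shift [-211.6   45.9   30.1] turn [-0.   0.  24.7]
1 rows: shift [-34.6  26.    6. ] turn [-0.   0.   4.9]
 at [572.5 -29.  130. ] -7.7
3 rows: shift [  0.   0. 100.] turn [0. 0. 0.]
 at [572.5 -29.   30. ] -7.7
2 rows: shift [90. -0.  0.] turn [0. 0. 0.]
 at [584.5  60.2  30. ] -7.7
```

Request:
{"op": "move_arm", "data": {
  "moves": [
    [1,-34.5,-26.2,6,0,0,4.9],
    [1,-69,-52.4,12,0,0,9.9],
    [1,-103.5,-78.5,18,0,0,14.8],
    [1,-138,-104.7,24,0,0,19.8],
    [1,-172.5,-130.9,30,0,0,24.7]
  ]
}}

```text
time: 0.6
position: [305.5, 364.2, 196.8]
eef_rot: [0.37, 0.929, -0.0, -0.0]
ft_force: [1.4, -0.2, 0.2]
grip_width: 1.0
gripper_force: 0.0
```

Request:
{"op": "move_arm", "data": {
  "moves": [
    [1,-42.3,-9.4,6,0,0,4.9],
    [1,-84.6,-18.7,12,0,0,9.9],
    [1,-126.8,-28.1,18,0,0,14.8],
    [1,-169.1,-37.4,24,0,0,19.8],
    [1,-211.4,-46.8,30,0,0,24.7]
  ]
}}

```text
time: 1.1
position: [427.3, 185.1, 167.0]
eef_rot: [0.561, 0.828, -0.0, -0.0]
ft_force: [0.2, 0.0, 0.2]
grip_width: 1.002
gripper_force: 0.0
```

Request:
{"op": "move_arm", "data": {
  "moves": [
    [1,-42.3,9.2,6,0,0,4.9],
    [1,-84.6,18.4,12,0,0,9.9],
    [1,-127,27.5,18,0,0,14.8],
    [1,-169.3,36.7,24,0,0,19.8],
    [1,-211.6,45.9,30,0,0,24.7]
  ]
}}

```text
time: 1.6
position: [549.1, 6.1, 136.7]
eef_rot: [0.725, 0.689, -0.0, -0.0]
ft_force: [1.2, 0.3, 0.1]
grip_width: 0.997
gripper_force: 0.0
```

Request:
{"op": "move_arm", "data": {
  "moves": [
    [1,-34.6,26,6,0,0,4.9],
    [1,-34.6,26,6,0,0,4.9],
    [1,-34.6,26,6,0,0,4.9]
  ]
}}

```text
time: 1.9
position: [572.5, -28.6, 130.5]
eef_rot: [0.753, 0.658, -0.001, -0.001]
ft_force: [-0.4, -0.4, 0.1]
grip_width: 1.002
gripper_force: 0.0
```

```bash
python3 -c "
from h import *
s=r.state();print(s['time'],s['position'],inst(s['position']),s['ft_force'],s['grip_width'])
import cv2;cv2.imwrite('pics/w1.png',r.read_camera('wrist'))
plan([(st(-96,-285,30),Y)])"
```

```text
1.9 [572.53821214 -28.58672508 130.48542065] [ -95.99289047 -284.61476076] [-0.40418915 -0.40494756  0.07161866] 1.0019616146890815
3 rows: shift [ -1.4   0.7 100.7] turn [-0.1 -0.   0.1]
 at [572.5 -29.   30. ] -7.7
```

Accurate. Descend, then push along the station's +y.

Request:
{"op": "move_arm", "data": {
  "moves": [
    [1,0,0,40,0,0,0],
    [1,0,0,75,0,0,0],
    [1,0,0,100,0,0,0],
    [1,0,0,100,0,0,0]
  ]
}}

```text
time: 2.35
position: [568.3, -25.5, 27.7]
eef_rot: [0.752, 0.66, -0.003, -0.004]
ft_force: [-0.9, 0.1, -0.0]
grip_width: 0.998
gripper_force: 0.0
```

Request:
{"op": "move_arm", "data": {
  "moves": [
    [1,10,0,0,0,0,0],
    [1,20,0,0,0,0,0],
    [1,30,0,0,0,0,0],
    [1,38,0,0,0,0,0],
    [1,46,0,0,0,0,0]
  ]
}}

```text
time: 2.85
position: [580.4, 17.2, 33.1]
eef_rot: [0.752, 0.659, 0.0, 0.002]
ft_force: [-1.0, -4.9, 4.0]
grip_width: 0.997
gripper_force: 2.6
```

Request:
{"op": "move_arm", "data": {
  "moves": [
    [1,8,0,0,0,0,0],
    [1,16,0,0,0,0,0],
    [1,24,0,0,0,0,0],
    [1,32,0,0,0,0,0],
    [1,40,0,0,0,0,0]
  ]
}}

```text
time: 3.35
position: [586.0, 56.6, 33.0]
eef_rot: [0.752, 0.659, 0.0, 0.002]
ft_force: [-0.8, -5.3, 2.5]
grip_width: 0.997
gripper_force: 2.6
```

Request:
{"op": "move_arm", "data": {
  "moves": [
    [1,1,0,0,0,0,0],
    [1,2,0,0,0,0,0],
    [1,3,0,0,0,0,0],
    [1,4,0,0,0,0,0],
    [1,5,0,0,0,0,0]
  ]
}}

```text
time: 3.85
position: [586.3, 60.8, 32.7]
eef_rot: [0.753, 0.659, 0.0, 0.002]
ft_force: [-1.1, -6.4, 5.5]
grip_width: 0.998
gripper_force: 3.0
```

Request:
{"op": "move_arm", "data": {
  "moves": [
    [1,1,0,0,0,0,0],
    [1,2,0,0,0,0,0],
    [1,3,0,0,0,0,0],
    [1,4,0,0,0,0,0]
  ]
}}

```text
time: 4.25
position: [586.8, 64.8, 32.7]
eef_rot: [0.753, 0.659, 0.0, 0.002]
ft_force: [-0.4, -6.5, 6.4]
grip_width: 0.998
gripper_force: 3.0
```

Request:
{"op": "move_arm", "data": {
  "moves": [
    [1,1,0,0,0,0,0],
    [1,2,0,0,0,0,0],
    [1,2,0,0,0,0,0]
  ]
}}

```text
time: 4.55
position: [587.1, 66.9, 32.6]
eef_rot: [0.753, 0.659, 0.0, 0.001]
ft_force: [0.0, -5.0, 4.1]
grip_width: 0.999
gripper_force: 2.7
```

```bash
python3 -c "
from h import *
s=r.state();print(s['time'],s['position'],inst(s['position']),s['ft_force'],s['grip_width'])
import cv2;im=r.read_camera('top')
cv2.imwrite('pics/t1.png',cv2.resize(im[135:223,212:328],None,fx=6.5,fy=6.5,interpolation=cv2.INTER_CUBIC))
"
```

```text
4.55 [587.05229691  66.92218106  32.61604379] [ -94.40655032 -188.0223525 ] [ 0.04348945 -4.9889591   4.07038526] 0.9990235844764358
```

View pics/t1.png

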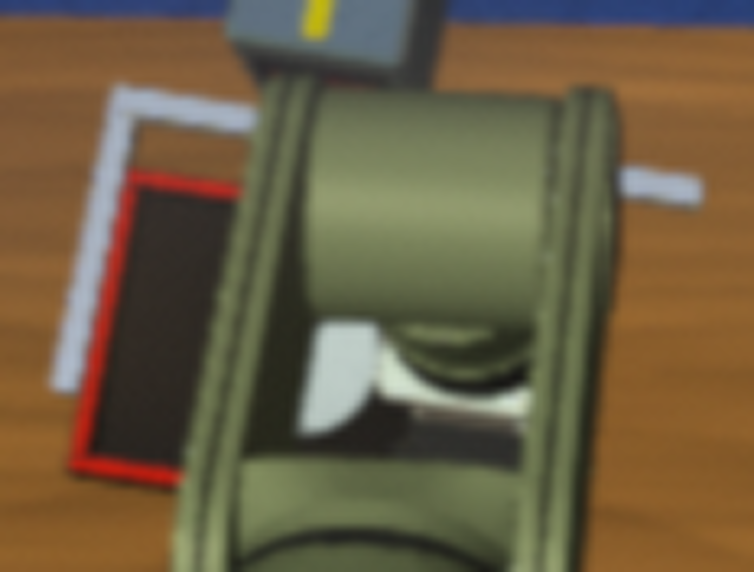

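The tray's left rim (around crop x 130 to 80) is at or nearly at the side stop. I'll push gently until the force rises.

Request:
{"op": "move_arm", "data": {
  "moves": [
    [1,0.7,0,0,0,0,0],
    [1,1.4,0,0,0,0,0],
    [1,2,0,0,0,0,0]
  ]
}}

```text
time: 4.9
position: [587.2, 68.6, 32.6]
eef_rot: [0.752, 0.659, -0.0, 0.002]
ft_force: [-0.8, -7.9, 5.1]
grip_width: 0.999
gripper_force: 3.7
```

Request:
{"op": "move_arm", "data": {
  "moves": [
    [1,0.7,0,0,0,0,0],
    [1,1.4,0,0,0,0,0],
    [1,2,0,0,0,0,0]
  ]
}}

```text
time: 5.2
position: [587.2, 68.7, 32.6]
eef_rot: [0.752, 0.659, -0.001, 0.003]
ft_force: [-2.5, -12.5, 6.5]
grip_width: 1.003
gripper_force: 6.3
```

Contact with the side stop (12.5 N, no further motion). Back off and go around to the -x edge.

```bash
python3 -c "
from h import *
s=r.state();p=s['position'];print(inst(p))
b=inst(p)
plan([(st(b[0],b[1]-22,32),Y),(st(b[0],b[1]-22,90),Y),(st(-200,-90,90),Y+90),(st(-200,-90,32),Y+90)])"
```

```text
[ -94.51588913 -186.21209856]
1 rows: shift [-22.   -0.    0.7] turn [0.1 0.3 0.1]
 at [584.2  46.9  32. ] -7.7
2 rows: shift [  0.   0. -58.] turn [0. 0. 0.]
 at [584.2  46.9  90. ] -7.7
5 rows: shift [ 53.7 -47.9   0. ] turn [  0.    0.  -40.9]
5 rows: shift [72. -1.  0.] turn [  0.    0.  -40.9]
1 rows: shift [11.   9.3  0. ] turn [ 0.   0.  -8.2]
 at [495.5 178.2  90. ] 82.3
2 rows: shift [ 0.  0. 58.] turn [0. 0. 0.]
 at [495.5 178.2  32. ] 82.3
```

Request:
{"op": "move_arm", "data": {
  "moves": [
    [1,-22,0,0,0,0,0],
    [1,-22,0,-20,0,0,0],
    [1,-22,0,-60,0,0,0]
  ]
}}

```text
time: 5.5
position: [579.7, 50.6, 88.0]
eef_rot: [0.753, 0.658, -0.003, -0.004]
ft_force: [1.5, 0.2, -0.0]
grip_width: 1.0
gripper_force: 0.0
```

Request:
{"op": "move_arm", "data": {
  "moves": [
    [1,10.7,-9.6,0,0,0,-8.2],
    [1,21.5,-19.2,0,0,0,-16.4],
    [1,32.2,-28.7,0,0,0,-24.5],
    [1,43,-38.3,0,0,0,-32.7],
    [1,53.7,-47.9,0,0,0,-40.9]
  ]
}}

```text
time: 6.0
position: [542.4, 111.2, 91.2]
eef_rot: [0.473, 0.881, 0.001, -0.001]
ft_force: [0.4, -0.1, -0.6]
grip_width: 1.003
gripper_force: 0.0
```

Request:
{"op": "move_arm", "data": {
  "moves": [
    [1,14.4,0,0,0,0,-8.2],
    [1,28.8,0,0,0,0,-16.4],
    [1,43.2,0,0,0,0,-24.5],
    [1,57.6,0,0,0,0,-32.7],
    [1,72,-1,0,0,0,-40.9]
  ]
}}

```text
time: 6.5
position: [502.0, 170.8, 91.2]
eef_rot: [0.135, 0.991, 0.001, -0.0]
ft_force: [-0.9, -1.2, 0.0]
grip_width: 1.001
gripper_force: 0.0
```

Request:
{"op": "move_arm", "data": {
  "moves": [
    [1,11,9.3,0,0,0,-8.2],
    [1,11,9.3,0,0,0,-8.2],
    [1,11,9.3,0,0,0,-8.2]
  ]
}}

```text
time: 6.8
position: [494.6, 181.8, 91.3]
eef_rot: [0.068, 0.998, 0.0, -0.0]
ft_force: [0.1, -0.5, -0.4]
grip_width: 0.999
gripper_force: 0.0
```

```bash
python3 -c "
from h import *
s=r.state();p=s['position'];print(p,inst(p),s['joint_pos'])
plan([(st(-200,-90,32),Y+90),(st(-150,-90,32),Y+90)])"
```

```text
[494.57107364 181.79813729  91.31096669] [-201.44568004  -86.57341615] [ 1.87583815e-01  2.61658397e-01  1.78139497e+00  6.26940084e-04
  1.09857894e+00 -1.24834384e+00]
2 rows: shift [-1.5 -3.5 59.3] turn [ 0. -0. -0.]
 at [495.5 178.2  32. ] 82.3
2 rows: shift [-50.  -0.   0.] turn [0. 0. 0.]
 at [545.1 171.5  32. ] 82.3
```

Request:
{"op": "move_arm", "data": {
  "moves": [
    [1,0,-3.5,35,0,0,0],
    [1,0,-3.5,59,0,0,0],
    [1,0,-3.5,59,0,0,0]
  ]
}}

```text
time: 7.1
position: [491.3, 176.7, 29.1]
eef_rot: [0.068, 0.998, -0.001, -0.004]
ft_force: [-0.6, -0.0, -0.4]
grip_width: 1.0
gripper_force: 0.0
```

Request:
{"op": "move_arm", "data": {
  "moves": [
    [1,-9,0,0,0,0,0],
    [1,-18,0,0,0,0,0],
    [1,-26,0,0,0,0,0],
    [1,-33,0,0,0,0,0],
    [1,-40,0,0,0,0,0]
  ]
}}

```text
time: 7.6
position: [533.2, 172.9, 33.0]
eef_rot: [0.067, 0.998, 0.0, -0.002]
ft_force: [-6.0, 0.9, 3.8]
grip_width: 1.001
gripper_force: 2.8
```

Request:
{"op": "move_arm", "data": {
  "moves": [
    [1,-2,0,0,0,0,0],
    [1,-4,0,0,0,0,0],
    [1,-6,0,0,0,0,0],
    [1,-8,0,0,0,0,0],
    [1,-9.5,0,0,0,0,0]
  ]
}}

```text
time: 8.1
position: [541.9, 171.6, 32.6]
eef_rot: [0.066, 0.998, -0.0, -0.002]
ft_force: [-6.6, 0.6, 4.7]
grip_width: 1.001
gripper_force: 3.1
```

Request:
{"op": "move_arm", "data": {
  "moves": [
    [1,-1,0,0,0,0,0],
    [1,-2,0,0,0,0,0],
    [1,-3,0,0,0,0,0]
  ]
}}

```text
time: 8.4
position: [544.6, 171.2, 32.6]
eef_rot: [0.066, 0.998, -0.0, -0.002]
ft_force: [-6.7, 0.2, 4.9]
grip_width: 0.997
gripper_force: 3.2
```

Request:
{"op": "move_arm", "data": {
  "moves": [
    [1,-1,0,0,0,0,0],
    [1,-2,0,0,0,0,0],
    [1,-3,0,0,0,0,0]
  ]
}}

```text
time: 8.7
position: [546.7, 170.9, 32.5]
eef_rot: [0.066, 0.998, -0.0, -0.003]
ft_force: [-9.8, 0.6, 7.3]
grip_width: 1.002
gripper_force: 4.8
```

Request:
{"op": "move_arm", "data": {
  "moves": [
    [1,-1,0,0,0,0,0],
    [1,-2,0,0,0,0,0],
    [1,-2,0,0,0,0,0]
  ]
}}

```text
time: 9.0
position: [546.8, 170.9, 32.3]
eef_rot: [0.066, 0.998, -0.0, -0.005]
ft_force: [-12.8, 1.4, 10.0]
grip_width: 0.999
gripper_force: 6.1
```

Home in x too. Back off, rise, and check the tray on the way to the jar.

```bash
python3 -c "
from h import *
s=r.state();p=s['position'];b=inst(p);print(b)
plan([(st(b[0]-25,b[1],33),Y+90),(st(b[0]-25,b[1],170),Y+90),([514.8,-378,170],-20)])"
```

```text
[-148.22699036  -90.38696431]
1 rows: shift [25.   0.  -0.5] turn [-0.1 -0.6  0.1]
 at [522.  174.2  33. ] 82.3
3 rows: shift [   0.    0. -137.] turn [0. 0. 0.]
 at [522.  174.2 170. ] 82.3
5 rows: shift [ -25.7 -210.9    0. ] turn [ 0.   0.  39.3]
5 rows: shift [-153.6 -146.8    0. ] turn [ 0.   0.  39.3]
3 rows: shift [-127.1   -9.7    0. ] turn [ 0.   0.  23.6]
 at [ 514.8 -378.   170. ] -20
```

Request:
{"op": "move_arm", "data": {
  "moves": [
    [1,25,0,0,0,0,0],
    [1,25,0,-45,0,0,0],
    [1,25,0,-91,0,0,0],
    [1,25,0,-137,0,0,0],
    [1,25,0,-137,0,0,0]
  ]
}}

```text
time: 9.5
position: [533.1, 174.6, 178.4]
eef_rot: [0.066, 0.998, 0.002, 0.009]
ft_force: [0.8, -1.3, 0.7]
grip_width: 1.0
gripper_force: 0.0
```

Request:
{"op": "move_arm", "data": {
  "moves": [
    [1,-5,-42.2,0,0,0,7.9],
    [1,-10.3,-84.4,0,0,0,15.7],
    [1,-15.4,-126.5,0,0,0,23.6],
    [1,-20.6,-168.7,0,0,0,31.4],
    [1,-25.7,-210.9,0,0,0,39.3]
  ]
}}

```text
time: 10.0
position: [524.4, -40.7, 169.4]
eef_rot: [0.401, 0.916, -0.0, 0.001]
ft_force: [0.3, -0.4, 0.1]
grip_width: 1.002
gripper_force: 0.0
```

Request:
{"op": "move_arm", "data": {
  "moves": [
    [1,-30.7,-29.4,0,0,0,7.9],
    [1,-61.4,-58.7,0,0,0,15.7],
    [1,-92.2,-88.1,0,0,0,23.6],
    [1,-122.9,-117.4,0,0,0,31.4],
    [1,-153.6,-146.8,0,0,0,39.3]
  ]
}}

```text
time: 10.5
position: [521.9, -253.6, 169.3]
eef_rot: [0.686, 0.728, 0.0, 0.001]
ft_force: [1.0, -0.5, -0.7]
grip_width: 0.995
gripper_force: 0.0
```

Request:
{"op": "move_arm", "data": {
  "moves": [
    [1,-42.4,-3.2,0,0,0,7.9],
    [1,-84.7,-6.5,0,0,0,15.7],
    [1,-127.1,-9.7,0,0,0,23.6],
    [1,-127.1,-9.7,0,0,0,23.6],
    [1,-127.1,-9.7,0,0,0,23.6]
  ]
}}

```text
time: 11.0
position: [520.2, -379.7, 168.7]
eef_rot: [0.818, 0.575, 0.0, -0.0]
ft_force: [0.4, -0.5, 0.3]
grip_width: 1.001
gripper_force: 0.0
```

```bash
python3 -c "
from h import *
import cv2
s=r.state();print(s['position'],R.from_quat(s['eef_rot']).as_matrix()[:,1])
c=r.get_calibration('wrist');w=r.read_camera('wrist');t=r.read_camera('top')
np.savez('wc.npz',K=c['K'],extrinsics=c['extrinsics'])
for p in ([514.8,-378,102],[514.8,-378,0]):
  E=np.array(c['extrinsics']);q=np.array(c['K'])@(E[:3,:3]@p+E[:3,3]);print('jar expected',q[:2]/q[2])
cv2.imwrite('pics/w2.png',w)
cv2.imwrite('pics/t2.png',cv2.resize(t[135:223,212:328],None,fx=6.5,fy=6.5,interpolation=cv2.INTER_CUBIC))
plan([([514.8,-378,170],-20),([514.8,-378,60],-20)])"
```

```text
[ 520.18654989 -379.6681305   168.67933841] [ 9.40499743e-01 -3.39794355e-01 -1.73656208e-04]
jar expected [317.44199663 219.85587439]
jar expected [319.74597135 189.21927974]
1 rows: shift [-2.2 -5.3 -1.1] turn [-0.  -0.   0.3]
 at [ 514.8 -378.   170. ] -20
3 rows: shift [  0.   0. 110.] turn [0. 0. 0.]
 at [ 514.8 -378.    60. ] -20
```

View pics/w2.png

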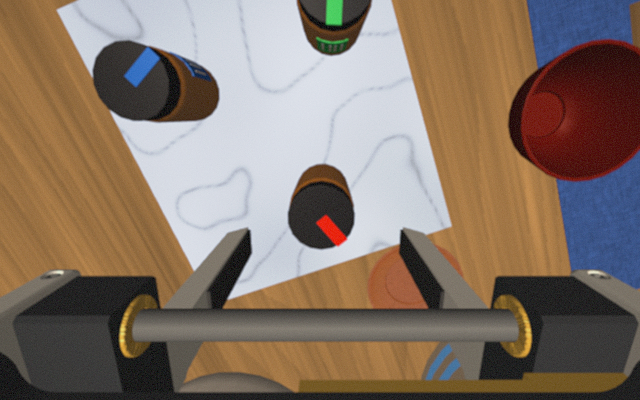

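View pics/t2.png

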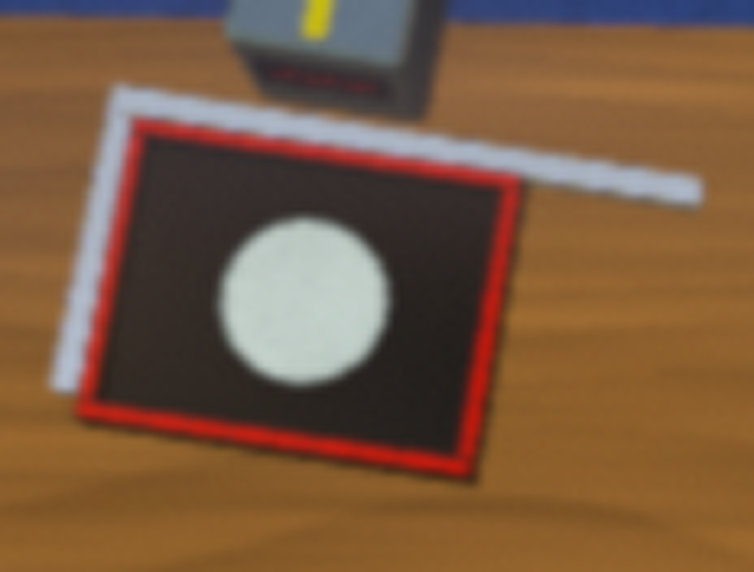

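The tray is home against both stops, with its spot at crop (304,301), pixel (258.8,181.3). In the wrist view the red lid's centre is about (321,212) and the stripe runs to (343,243).

```bash
python3 -c "
from h import *
c=np.load('wc.npz');T=r.get_calibration('top')
import cv2
w=cv2.imread('pics/w2.png').astype(int)
m=((w[...,2]>150)&(w[...,1]<60)&(w[...,0]<60));m[:150]=0;m[260:]=0;m[:,:280]=0;m[:,370:]=0
k=(w.max(2)<75);lab=cv2.connectedComponents((k|m).astype(np.uint8))[1];l=lab[200,310];ys,xs=np.where(lab==l);print('lid bbox',xs.min(),xs.max(),ys.min(),ys.max())
cc=((xs.min()+xs.max())/2,(ys.min()+ys.max())/2);j=ray(c,cc,102);print('lid',cc,j, 'hand',ray(c,(321,212),102))
y,x=np.where(m);L=np.array([ray(c,q,102)[:2] for q in zip(x,y)]);d=L-L.mean(0);v=np.linalg.svd(d,full_matrices=False)[2][0];v*=np.sign(v@(L.mean(0)-j[:2]));print('stripe yaw',np.degrees(np.arctan2(v[1],v[0])),'from centre',np.degrees(np.arctan2(*(L.mean(0)-j[:2])[::-1])))
t=ray(T,(258.8,181.3),8);print('spot',t,inst(t),'home',st(-70,-90,8))
"
```

```text
lid bbox 289 353 181 248
lid (np.float64(321.0), np.float64(214.5)) [ 518.89210714 -374.84108872  102.        ] hand [ 519.58717295 -372.94240061  102.        ]
stripe yaw -70.0295619119783 from centre -78.49097044383642
spot [624.85408592 161.08440278   8.        ] [-69.56204939 -89.64425521] home [624.37241933 160.790545     8.        ]
```

```bash
python3 -c "
from h import *
plan([([516.5,-377,168],-20),([516.5,-377,58],-20)])"
```

```text
1 rows: shift [-0.7 -4.   0.9] turn [-0.  -0.   0.3]
 at [ 516.5 -377.   168. ] -20
3 rows: shift [  0.   0. 110.] turn [0. 0. 0.]
 at [ 516.5 -377.    58. ] -20
```

Request:
{"op": "move_arm", "data": {
  "moves": [
    [1,-0.7,-4,5,0,0,0],
    [1,-0.7,-4,35,0,0,0],
    [1,-0.7,-4,65,0,0,0],
    [1,-0.7,-4,90,0,0,0],
    [1,-0.7,-4,111,0,0,0]
  ]
}}

```text
time: 11.6
position: [515.9, -375.8, 56.6]
eef_rot: [0.818, 0.576, -0.0, -0.001]
ft_force: [-0.5, -0.4, -0.3]
grip_width: 1.002
gripper_force: 0.0
```

Request:
{"op": "move_arm", "data": {
  "moves": [
    [0.75,0,0,0,0,0,0],
    [0.7,0,0,0,0,0,0],
    [0.65,0,0,0,0,0,0],
    [0.6,0,0,0,0,0,0],
    [0.55,0,0,0,0,0,0]
  ],
  "force": 25
}}

```text
time: 12.1
position: [517.2, -378.6, 59.9]
eef_rot: [0.818, 0.575, 0.0, 0.001]
ft_force: [0.7, -0.5, -0.2]
grip_width: 0.612
gripper_force: 0.0
```

Request:
{"op": "move_arm", "data": {
  "moves": [
    [0.4,0,0,0,0,0,0],
    [0.4,0,0,0,0,0,0],
    [0.4,0,0,0,0,0,0]
  ]
}}

```text
time: 12.4
position: [517.2, -378.6, 59.9]
eef_rot: [0.818, 0.575, 0.0, 0.001]
ft_force: [-0.4, 0.4, 5.5]
grip_width: 0.591
gripper_force: 25.0
```

Gripped (0.591 × 94 = 55.6 mm). Plan the lift and carry.

```bash
python3 -c "
from h import *
s=r.state();p=np.array(s['position']);m=R.from_quat(s['eef_rot']).as_matrix()[:,1];y=np.degrees(np.arctan2(m[1],m[0]));print(y)
up=p.copy();up[2]=195
plan([(up,y),([624.6,161,195],y+62.8),([624.6,161,73],y+62.8)],step=40)"
```

```text
-19.806927431252348
4 rows: shift [-1.000e-01  3.000e-01 -1.351e+02] turn [ 0.1  0.  -0. ]
 at [ 517.2 -378.6  195. ] -19.806927431252348
5 rows: shift [194.3 -29.2   0. ] turn [  0.    0.  -22.4]
5 rows: shift [190.8  47.1   0. ] turn [  0.    0.  -22.4]
4 rows: shift [126.7  93.1   0. ] turn [  0.    0.  -17.9]
 at [624.6 161.  195. ] 42.99307256874765
4 rows: shift [  0.   0. 122.] turn [0. 0. 0.]
 at [624.6 161.   73. ] 42.99307256874765
```

Request:
{"op": "move_arm", "data": {
  "moves": [
    [0.4,0,0,-15,0,0,0],
    [0.4,0,0,-45,0,0,0],
    [0.4,0,0,-80,0,0,0],
    [0.4,0,0,-112,0,0,0],
    [0.4,0,0,-135,0,0,0]
  ]
}}

```text
time: 12.9
position: [516.7, -378.3, 195.9]
eef_rot: [0.818, 0.575, 0.0, 0.001]
ft_force: [0.5, -1.0, -2.3]
grip_width: 0.588
gripper_force: 25.0
```

Request:
{"op": "move_arm", "data": {
  "moves": [
    [0.4,30,-4.5,0,0,0,-4],
    [0.4,68,-10.2,0,0,0,-9],
    [0.4,110,-16.5,0,0,0,-13],
    [0.4,152,-22.8,0,0,0,-17.7],
    [0.4,194.3,-29.2,0,0,0,-22.4]
  ]
}}

```text
time: 13.4
position: [554.2, -183.6, 193.1]
eef_rot: [0.69, 0.724, -0.0, -0.001]
ft_force: [1.1, 0.3, -3.4]
grip_width: 0.593
gripper_force: 25.0
```

Request:
{"op": "move_arm", "data": {
  "moves": [
    [0.4,38.2,9.4,0,0,0,-4.5],
    [0.4,76.3,18.8,0,0,0,-9],
    [0.4,114.5,28.3,0,0,0,-13.4],
    [0.4,152.6,37.7,0,0,0,-17.9],
    [0.4,190.8,47.1,0,0,0,-22.4]
  ]
}}

```text
time: 13.9
position: [592.6, 9.0, 193.2]
eef_rot: [0.536, 0.844, -0.0, -0.001]
ft_force: [-0.2, -1.1, -3.7]
grip_width: 0.593
gripper_force: 25.0
```

Request:
{"op": "move_arm", "data": {
  "moves": [
    [0.4,40,29,0,0,0,-5.5],
    [0.4,75,55,0,0,0,-10.5],
    [0.4,103,76,0,0,0,-14.5],
    [0.4,120,88,0,0,0,-17],
    [0.4,126.7,93.1,0,0,0,-17.9]
  ]
}}

```text
time: 14.4
position: [623.4, 163.9, 192.8]
eef_rot: [0.398, 0.917, -0.0, -0.001]
ft_force: [-0.4, -1.0, -3.4]
grip_width: 0.594
gripper_force: 25.0
```

Request:
{"op": "move_arm", "data": {
  "moves": [
    [0.4,0,0,0,0,0,0],
    [0.4,0,0,0,0,0,0]
  ]
}}

```text
time: 14.6
position: [623.8, 160.4, 193.1]
eef_rot: [0.4, 0.916, -0.001, -0.0]
ft_force: [-0.1, -0.4, -2.9]
grip_width: 0.592
gripper_force: 25.0
```

```bash
python3 -c "
from h import *
import cv2
s=r.state();p=np.array(s['position']);m=R.from_quat(s['eef_rot']).as_matrix()[:,1];print(s['time'],p,s['ft_force'],np.degrees(np.arctan2(m[1],m[0])))
plan([([624.6,161,73],43)],step=35)
w=r.read_camera('wrist');c=r.get_calibration('wrist');cv2.imwrite('pics/w3.png',w);np.savez('wc3.npz',K=c['K'],extrinsics=c['extrinsics'])"
```

```text
14.6 [623.79592997 160.44224268 193.13049919] [-0.09372236 -0.35219587 -2.8920299 ] 42.81903825426702
4 rows: shift [-1.000e-01  1.100e+00  1.201e+02] turn [-0.1  0.  -0.2]
 at [624.6 161.   73. ] 43
```

View pics/w3.png

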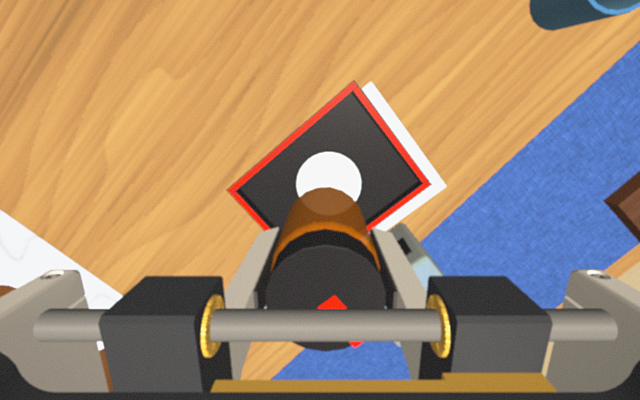

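The jar is held upright above the spot. The stripe shows above the bar (around (333,302)) and below it (around (357,344)). I'll check its yaw and the lid's centre.

```bash
python3 -c "
from h import *
import cv2
c=np.load('wc3.npz');w=cv2.imread('pics/w3.png').astype(int)
m=((w[...,2]>150)&(w[...,1]<70)&(w[...,0]<70));m[:285]=0;m[360:]=0;m[:,:300]=0;m[:,400:]=0
y,x=np.where(m);L=np.array([ray(c,q,235.2)[:2] for q in zip(x,y)])
print('px',[ (x[s].mean(),y[s].mean(),s.sum()) for s in (y<320,y>=320)])
d=L-L.mean(0);v=np.linalg.svd(d,full_matrices=False)[2][0];print('pca yaw',np.degrees(np.arctan2(v[1],v[0])),L[y<320].mean(0),L[y>=320].mean(0))
# lid: left/right edges 266,384ish; bottom 350
for q in ((266,290),(384,290),(325,350)):print(ray(c,q,235.2))
# same measure of the stripe in the pick view for comparison
"
```

```text
px [(np.float64(332.11475409836066), np.float64(303.5409836065574), np.int64(244)), (np.float64(354.40625), np.float64(343.125), np.int64(32))]
pca yaw -18.717733027571587 [627.5662954  161.93277532] [648.74905487 153.90693317]
[602.45500418 147.66563807 235.2       ]
[639.23686169 181.70563949 235.2       ]
[641.59090407 142.24591549 235.2       ]
```

```bash
python3 -c "
from h import *
import cv2
from scipy.optimize import minimize
red=lambda w:((w[...,2]>150)&(w[...,1]<70)&(w[...,0]<70))
c2,c=np.load('wc.npz'),np.load('wc3.npz')
w2=cv2.imread('pics/w2.png').astype(int);m=red(w2);m[:150]=0;m[260:]=0;m[:,:280]=0;m[:,370:]=0
box=cv2.boxPoints(cv2.minAreaRect(np.argwhere(m)[:,::-1].astype(np.float32)))
B=np.array([ray(c2,q,102)[:2] for q in box]);print('stripe sides',np.linalg.norm(B-np.roll(B,1,0),axis=1))
w3=cv2.imread('pics/w3.png').astype(int);M=red(w3);M[:285]=0;M[360:]=0;M[:,:300]=0;M[:,400:]=0
vis=np.zeros_like(M);vis[285:309]=1;vis[342:349]=1
rot=lambda a:np.array([[np.cos(a),-np.sin(a)],[np.sin(a),np.cos(a)]])
B0=(rot(np.radians(42.82+19.8))@(B-[517.2,-378.6]).T).T
E=c['extrinsics'];K=c['K']
def cost(p):
  P=(rot(np.radians(p[0]))@B0.T).T+[623.8+p[1],160.4+p[2]]
  q=(K@(E[:3,:3]@np.c_[P,np.full(4,235.2)].T+E[:3,3:])).T;q=q[:,:2]/q[:,2:]
  a=np.zeros(M.shape,np.uint8);cv2.fillPoly(a,[np.round(q*16).astype(int)],1,shift=4)
  return ((a>0)^M)[vis].sum()
best=sorted((cost((a,x,y)),a,x,y) for a in range(-20,21,2) for x in range(-4,5) for y in range(-4,5))
print(M[vis].sum(),best[:6])"
```

```text
stripe sides [26.22474523 10.52908708 25.99845002 10.77934934]
276 [(np.int64(50), 4, 1, -1), (np.int64(54), 0, 2, 0), (np.int64(54), 4, 2, -1), (np.int64(58), 2, 1, -1), (np.int64(59), 2, 2, -1), (np.int64(59), 6, 2, -1)]
```

Stripe yaw agrees with plan within about 3°. Lower.

Request:
{"op": "move_arm", "data": {
  "moves": [
    [0.4,0,0.5,30,0,0,0],
    [0.4,0,0.5,65,0,0,0],
    [0.4,0,0.5,95,0,0,0],
    [0.4,0,0.5,110,0,0,0],
    [0.4,0,0.5,117,0,0,0]
  ]
}}

```text
time: 15.15
position: [623.3, 160.6, 74.6]
eef_rot: [0.4, 0.916, -0.001, -0.001]
ft_force: [0.4, -0.1, -2.2]
grip_width: 0.592
gripper_force: 25.0
```

Request:
{"op": "move_arm", "data": {
  "moves": [
    [0.4,0,0,0,0,0,0],
    [0.4,0,0,0,0,0,0]
  ]
}}

```text
time: 15.35
position: [626.0, 161.8, 78.3]
eef_rot: [0.4, 0.917, 0.001, 0.001]
ft_force: [0.3, 0.3, -1.2]
grip_width: 0.593
gripper_force: 25.0
```

Request:
{"op": "move_arm", "data": {
  "moves": [
    [0.4,0,0,1,0,0,0],
    [0.4,0,0,2,0,0,0],
    [0.4,0,0,3,0,0,0],
    [0.4,0,0,4,0,0,0],
    [0.4,0,0,4,0,0,0]
  ]
}}

```text
time: 15.85
position: [624.3, 161.9, 72.3]
eef_rot: [0.4, 0.917, -0.0, -0.0]
ft_force: [-0.1, -1.2, -3.0]
grip_width: 0.593
gripper_force: 25.0
```

Request:
{"op": "move_arm", "data": {
  "moves": [
    [0.4,0,0,1,0,0,0],
    [0.4,0,0,2,0,0,0],
    [0.4,0,0,3,0,0,0],
    [0.4,0,0,3,0,0,0]
  ]
}}

```text
time: 16.25
position: [624.3, 161.9, 69.2]
eef_rot: [0.4, 0.917, -0.0, -0.0]
ft_force: [-0.0, -1.0, -2.6]
grip_width: 0.596
gripper_force: 25.0
```

Request:
{"op": "move_arm", "data": {
  "moves": [
    [0.4,0,0,0.5,0,0,0],
    [0.4,0,0,1,0,0,0],
    [0.4,0,0,1,0,0,0]
  ]
}}

```text
time: 16.55
position: [624.5, 161.9, 68.4]
eef_rot: [0.4, 0.917, -0.0, -0.0]
ft_force: [-0.4, 0.2, -3.0]
grip_width: 0.594
gripper_force: 25.0
```

Request:
{"op": "move_arm", "data": {
  "moves": [
    [0.4,0,0,0.4,0,0,0],
    [0.4,0,0,0.8,0,0,0],
    [0.4,0,0,0.8,0,0,0]
  ]
}}

```text
time: 16.85
position: [624.6, 161.9, 67.9]
eef_rot: [0.4, 0.917, 0.0, 0.0]
ft_force: [-0.6, 0.0, -1.1]
grip_width: 0.593
gripper_force: 25.0
```

Request:
{"op": "move_arm", "data": {
  "moves": [
    [0.4,0,0,0.3,0,0,0],
    [0.4,0,0,0.6,0,0,0],
    [0.4,0,0,0.6,0,0,0]
  ]
}}

```text
time: 17.15
position: [624.6, 161.9, 67.9]
eef_rot: [0.4, 0.917, -0.0, 0.0]
ft_force: [-3.2, -1.1, 4.8]
grip_width: 0.592
gripper_force: 25.0
```

Contact. Release and rise.

Request:
{"op": "move_arm", "data": {
  "moves": [
    [0.62,0,0,0,0,0,0],
    [0.68,0,0,0,0,0,0],
    [0.76,0,0,0,0,0,0],
    [0.85,0,0,0,0,0,0],
    [0.85,0,0,0,0,0,0]
  ]
}}

```text
time: 17.65
position: [624.6, 161.9, 66.9]
eef_rot: [0.4, 0.917, 0.0, -0.0]
ft_force: [-0.4, 1.0, -0.8]
grip_width: 0.844
gripper_force: 0.0
```

Request:
{"op": "move_arm", "data": {
  "moves": [
    [0.85,0,0,-10,0,0,0],
    [0.85,0,0,-35,0,0,0],
    [0.85,0,0,-70,0,0,0],
    [0.85,0,0,-105,0,0,0],
    [0.85,0,0,-130,0,0,0]
  ]
}}

```text
time: 18.15
position: [625.7, 162.1, 200.9]
eef_rot: [0.4, 0.917, 0.001, 0.002]
ft_force: [0.3, -0.3, 0.3]
grip_width: 0.853
gripper_force: 0.0
```

```bash
python3 -c "
from h import *
plan([([430,-60,240],43)])"
```

```text
5 rows: shift [ -21.1 -210.3  -28.6] turn [ 0.1  0.1 -0.1]
2 rows: shift [ -8.3 -84.2 -11.2] turn [ 0.1  0.  -0. ]
 at [430 -60 240] 43
```

Request:
{"op": "move_arm", "data": {
  "moves": [
    [0.85,-4,-42,-6,0,0,0],
    [0.85,-8,-84,-12,0,0,0],
    [0.85,-13,-126,-17,0,0,0],
    [0.85,-17,-168,-23,0,0,0],
    [0.85,-21,-210,-29,0,0,0]
  ]
}}

```text
time: 18.65
position: [483.9, 2.6, 227.2]
eef_rot: [0.399, 0.917, 0.0, 0.001]
ft_force: [0.9, -0.8, 0.3]
grip_width: 0.849
gripper_force: 0.0
```

Request:
{"op": "move_arm", "data": {
  "moves": [
    [0.85,-4,-40,-5,0,0,0],
    [0.85,-8,-84,-11,0,0,0],
    [0.85,-8,-84,-11,0,0,0],
    [0.85,-8,-84,-11,0,0,0]
  ]
}}

```text
time: 19.05
position: [429.1, -59.9, 238.1]
eef_rot: [0.401, 0.916, 0.0, 0.001]
ft_force: [0.2, -0.0, 0.1]
grip_width: 0.846
gripper_force: 0.0
```

```bash
python3 -c "
from h import *
import cv2
t=r.read_camera('top');cv2.imwrite('pics/t3f.png',t)
cv2.imwrite('pics/t3.png',cv2.resize(t[135:223,212:328],None,fx=6.5,fy=6.5,interpolation=cv2.INTER_CUBIC))
for y in(-17.7,-7.7,2.3): pass
"
```

View pics/t3.png

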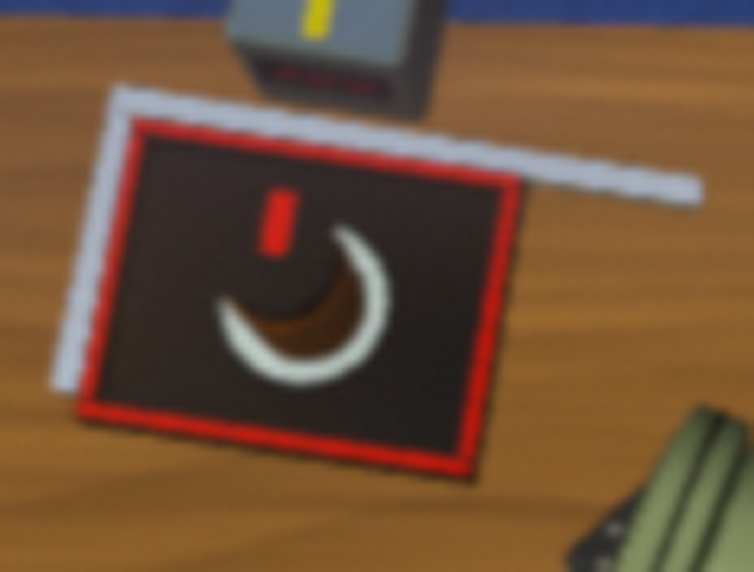

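The tray is home and the jar stands on the spot. The stripe runs from crop (272,254) to (285,190). I'll measure yaw and centre.

```bash
python3 -c "
from h import *
import cv2
T=r.get_calibration('top')
for n,sel,z in(('t3',(slice(160,176),slice(245,265)),110),('t0',(slice(205,225),slice(445,470)),102)):
  w=cv2.imread('pics/'+('t3f' if n=='t3' else 'top0')+'.png').astype(int);s=(w[...,2]-w[...,:2].max(2)).clip(0).astype(float)
  k=np.zeros_like(s);k[sel]=s[sel];k[k<40]=0
  y,x=np.where(k>0);L=np.array([ray(T,q,z)[:2] for q in zip(x,y)]);W=k[y,x];mu=(L*W[:,None]).sum(0)/W.sum();d=L-mu
  v=np.linalg.eigh((d*W[:,None]).T@d)[1][:,1];print(n,len(x),mu,np.degrees(np.arctan2(v[1],v[0])))
  # stripe middle lies 13 mm from the axis
  if n=='t3': v*=np.sign(v[0]);c=mu-13.2*v;print('jar centre',c,'station',inst(c))
"
```

```text
t3 60 [638.15771785 159.11769857] 167.31996548927614
jar centre [625.27965142 162.01518111] station [-69.26503256 -88.66484963]
t0 62 [ 521.70890982 -390.69267868] 110.96803173075266
```

```bash
python3 -c "
from h import *
import cv2
T=r.get_calibration('top')
w=cv2.imread('pics/t3f.png').astype(int);s=(w[...,2]-w[...,:2].max(2)).clip(0)
print(s[157:177,248:264])
a,b=[ray(T,q,110)[:2] for q in((253.85,174.1),(255.85,164.2))];d=b-a;print(a,b,np.degrees(np.arctan2(d[1],d[0])))
"
```

```text
[[ 78  95 107 112 117 123 122 120 117 106  91  84  70  57  49  38]
 [ 23  34  42  47  53  63  70  79  94 106 113 124 125 122 121 116]
 [  9   9   9   9  10  15  18  23  34  43  52  60  67  74  86 101]
 [  8   8  10   9   7   9   9   9   9  11  12  12  15  20  28  38]
 [  8   8   9   8   9   9   9   9   9   9   9   9   9   9   9  11]
 [  9   9   8   9   9  10  10  11  10   9   8   9   8   8   8   8]
 [ 10   9   9   8  11  20  31  32  24  17  11   9   8   8   8   9]
 [  9   8   9   8  19  53  88  92  76  48  20   9   9   9   8   8]
 [  9   9   8  11  31  89 142 152 133  86  31  10   8   9   9   8]
 [  9  10  10  12  39 103 156 165 143  85  28  10   7   7   8   9]
 [  9   8   9  16  50 114 160 166 137  69  19  10   8   8   8   8]
 [  8   8   9  22  69 131 166 166 135  62  15   9   8   9   8   8]
 [  7   8  10  26  81 143 167 164 128  53  11   7   8   8   9   7]
 [  9   8  10  31  96 155 170 157 112  42  10   9   8   8   8   4]
 [  9   8  10  37 101 160 171 153 102  36  10   9   8   8   7   6]
 [  9   9  13  42 106 158 168 146  83  27   8   9   8   7   8   8]
 [  8   9  14  41  91 133 145 121  60  16   8   7   7   7   8  11]
 [  8   8  10  20  39  57  66  56  26  10   8   8   7   7   7   8]
 [  8   8   8   8   9  11  13  14   9   8   8   7   8   7   7   9]
 [  8   9   8   7   9   8   8   8   8   7   7   7   7   7   7  11]]
[623.4734646  159.98999998] [651.08524808 155.82234256] -8.58329899102777
```

Row centroids clear of the rim give a tag yaw of about -7° to -8.6°, against the station's -7.7°. The centre is within about 2 mm of the spot. Hand in.

```bash
python3 -c "
from rig import r
print(r.job_done())"
```

```text
the job is handed in; nothing more can be done
None
```

The job is handed in: the tray is home in the corner, and the red-tagged jar stands released on the pale spot, about 2 mm off centre, with its tag within 1° or so of facing the scanner; no verdict came back.

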